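# Bring the flat lap up four clicks and start it

## Task

Get the green flat lap on the bench ready to polish: with a fingertip against the side of its black speed lever, push the dial round exactly four clicks clockwise (seen from above) from where it points now, lightly and without pinching the lever. When it rests in the fourth click, press the green start button fully in with a fingertip and take the hand away. Do not press the red stop button, and leave the stones, jars, mug and tools where they are.

Things in the scene. Friction and masses are not known exactly. Their poses are not given: they have to be found in the camera images.
- lap: the flat lap, a fixed green machine (340 mm deep in its x, 520 wide in its y, deck 104 mm above the bench); origin at the centre of its underside, x axis from its front (robot side) to its back. Left (+y): black pan 250 mm across, rim 148 mm above the bench, and in the far left corner a drip tank, 347 mm high, at x +135, y +215. Right (-y): grey control plate with the dial and two buttons
- dial (a joint): angle (rad) of the black click-stop dial, about a vertical axis; grows clockwise seen from above. Ten clicks 30 deg (0.5236 rad) apart: 0 to 4.712, stops just past the first and last; it starts in one of the first four. A sprung ball holds it in a click with up to about 0.19 N m (5 N at the lever's end); pushed past half-way it snaps on into the next click and stays there when let go
- dial_axis (a point): point on the dial's axis, level with the lever's top: 30 mm above the deck, 134 mm above the bench. Below it a round hub (radius 17 to 20 mm) on a skirt (radius 36 mm, 8 mm high above the deck). Ten flat white ticks, 51 mm out and beyond, mark the clicks. Within 60 mm of the axis nothing else rises above the deck
- dial_nose (a point): end of the lever's nose, half-way up: 45 mm from the axis, 19 mm above the deck. The lever is a black bar 13 mm wide from the hub to this nose (it ends 13 mm past the axis on the other side), sides upright from 8 to 30 mm above the deck, a white line on top; dial_axis to dial_nose is where the dial points
- start (a joint): travel (m) of the green start button: 0 out, 0.006 fully in; springs back when let go, 5 N holds it fully in
- start_top (a point): centre of the top face of the green start button (28 mm across, 22 mm above the deck, in a black collar 44 mm across and 12 mm high); pressed straight down. 120 mm in front of the dial's axis along the lap's -x, 37 mm to its left
- stop (a joint): travel (m) of the red stop button: 0 out, 0.006 fully in; leave it alone
- stop_top (a point): centre of the top face of the red stop button (34 mm across, 22 mm above the deck), 74 mm to the right of the green one (lap's -y)
- stone_slab: brown stone slab, 62 x 44 x 8 mm, loose on the grey plate behind the dial; origin at the centre of its underside
- cabochon: domed purple-brown stone, 31 mm across, 12 mm high, loose on the grey plate between the dial and the red button; origin at the centre of its underside
- grit_jar: grey jar with a steel lid, 68 mm across, 85 mm high, standing on the bench; origin at the centre of its underside
- polish_jar: amber jar with a yellow lid, 60 mm across, 75 mm high, standing on the bench; origin at the centre of its underside
- mug: blue mug, 80 mm across, 92 mm high, on the bench; origin at the centre of its underside
- dressing_stick: grey abrasive stick, 100 x 24 x 24 mm, lying on the bench; origin at the centre of its underside
- brush: flat brush with a wooden handle, 200 mm long, 42 wide, 20 high, lying on the bench; origin at the centre of its underside

How it is judged (in metres and radians):
On the way, in this order (a step that is already met when the one before it is completed fails the run):
1. the dial has been turned four clicks clockwise from its start and rests there (distance of dial_nose from where it was at the start of the episode between 0.0746 and 0.0809 m and value of joint dial below 3.93 rad and velocity of joint dial between -0.3 and 0.3 rad/s), for 0.2 s.
2. the green start button is pressed fully in (value of joint start above 0.0045 m), for 0.05 s.
At the end, for the whole second after the job is handed in: the dial rests in the fourth click clockwise from where it started (within 8 degrees), the green button has been pressed at least 4.5 mm in and is out again, the red one is out, and no loose thing has moved by 15 mm or more (distance of dial_nose from where it was at the start of the episode between 0.0746 and 0.0809 m and value of joint dial below 3.93 rad and value of joint each of start, stop below 0.0015 m and distance of each of stone_slab, cabochon, grit_jar, polish_jar, mug, dressing_stick, brush from where it was at the start of the episode below 0.015 m); the robot touches nothing.
It fails at once if the green start button is pressed while the dial is not in the fourth click (value of joint start above 0.003 m and not (distance of dial_nose from where it was at the start of the episode between 0.0746 and 0.0809 m and value of joint dial below 3.93 rad)).
It fails at once if the red stop button is pressed (value of joint stop above 0.003 m).
It fails at once if the dial is pinched or forced: the fingers load it with more than 25 N (contact force between the fingers and dial above 25 N).
It fails at once if a stone, jar, mug or tool is moved or lifted by more than 20 mm (distance of any of stone_slab, cabochon, grit_jar, polish_jar, mug, dressing_stick, brush from where it was at the start of the episode above 0.02 m).
It also fails if it takes over 54 s, if anything falls off the work surface, if the arm or the gripper's body presses on something with over 40 N, if the wrist force passes 120 N, or if a joint passes its speed limit or range.

## Robot

A 6-joint arm with a two-finger parallel gripper is mounted at the origin on the work surface. World frame = base frame: x ahead of the robot, y to its left, z up, the work surface at z = 0. Lengths are in mm, angles in rad, forces in N, time in s.
With the tool pointing down it reaches from about 425 to 1125 mm from the base axis. Payload 14.9 kg.
Tool frame: the origin (TCP) lies midway between the tips of the shut fingers; the grasp point (between the pads) lies 19 mm behind it; z points along the fingers, x is the direction in which the jaws open and shut, and the axes are right-handed (so a half turn about z gives the same grasp; the last joint's range is limited). The gripper opens to 91 mm and grips with 3 to 60 N. Pads are 32 mm wide; open, the fingers measure 118 mm over their backs; the gripper's body (76 mm by 178 mm) begins 60 mm behind the grasp point.
Start: joints at [1.277, 0.379, 1.734, -0, 1.028, -0.033], TCP at [180.504, 676.34, 213.932] pointing down, gripper open.
Joint ranges: [-2.77, 2.77], [-0.74, 2.19], [0, 2.66], [-1.06, 4.2], [0.31, 2.87], [-3.08, 3.08]. Speed limits (rad/s): [1.89, 1.89, 2.39, 3.14, 3.14, 3.14].

## Interface

Orientations are given as a unit quaternion [x, y, z, w].
In Python, from cell import * gives the robot as it stands.
- The arm moves only by the tool play_rows, never from a script. Its argument "steps" is a list of rows, each a list of 3 entries, a list of its own where there are three numbers: the shift along the tool's x, y, z in units of 30 mm (1.0 is 30 mm), then the turn, a rotation vector about the tool's x, y, z in degrees, then the gripper command: -1 is fully open, 1 is shut, values between are in proportion. A call has 1 to 10 rows; each row shifts and turns the commanded pose from where the row before left it, along the tool's axes as they then stand; what a row does not reach is not made up. A row lasts 1/8 s, in which the tool goes at most 62.5 mm and 10.7 degrees, less where a joint would pass 70% of its speed; a pose out of reach is approached as far as the arm can. A call is refused whole if a number of a shift passes 1 or a number of a turn 10.7, either way. A call with a gripper value outside its range is refused whole. The fingers move at their own pace and stop on an object; the grip force is fixed at half the most. Time passes only in rows, so rows that do not move let the fingers close. It gives the time, the measured TCP pose, the force and the opening at its end, in the units of the state.
- get_state(): the state, without advancing time (a new reading comes with each control period).
- grab_frame(name): name is "side" or "top" or "wrist"; returns a dict with "img" (480x640x3 uint8, blue, green, red), "range_z" (480x640 float32, mm along the optical axis (not along the pixel's ray), 0 where there is no reading), "fx", "fy", "cx", "cy" (pixels), "rvec" (rotation vector, rad) and "tvec" (3), from world to camera coordinates, as OpenCV has them. Camera axes: x right, y down, z forward; pixel columns grow to the right and rows downward; lengths in mm; the calibration is good to about 2 mm. A picture is of the moment at which its call begins.
- job_done(): hands the job in, once; it reports no verdict.
The state is a dict: "clock": time; "q": joint angles; "joint_velocities": joint speeds; "effort": joint torques, N m; "eef_pos": TCP position; "tool_rot": TCP orientation; "wrist_force": force on the tool from outside, world axes, zero at the start; "ft_torque": the same for the moment, N m; "width": finger opening in mm.
Only numpy, scipy, OpenCV 4.12 (cv2) and the standard library are available. Lean on these libraries where they do the work, as an engineer would, in place of code of your own. Each camera call takes 0.05 s, during which the arm holds its last target.

## Working session

There is one attempt and no reset: what is moved stays moved. The work goes in short steps, Python scripts to look and compute and a tool call to move; the robot and the scene stay as the last step left them, time stands still between calls to the robot, and variables do not carry over. Pictures are saved under pics/ and viewed, and the job is handed in when it is done.

Besides the shell and the picture viewer there is one more tool, called after "Emit:" as a command line: name --argument value ..., lists and objects as JSON in quotes. play_rows: Moves the arm, as the interface text tells. Its arguments: {"type":"object","properties":{"steps":{"type":"array"}},"required":["steps"]}

```bash
ls; mkdir -p pics
python3 - <<'E'
from cell import *
import cv2
print(get_state())
for n in ["top","side","wrist"]:
    f=grab_frame(n); cv2.imwrite(f"pics/{n}0.png",f["img"]); print(n,f["fx"],f["fy"],f["cx"],f["cy"],f["rvec"],f["tvec"])
    import pickle; pickle.dump(f,open(f"{n}0.pkl","wb"))
E
```

```text
pics
{'clock': 0.0, 'q': array([ 1.27670174e+00,  3.79373460e-01,  1.73476360e+00, -9.21738651e-06,
        1.02847591e+00, -3.33226168e-02]), 'joint_velocities': array([-0.00094027,  0.00085736, -0.00060141, -0.00059133,  0.00032875,
        0.0013571 ]), 'effort': array([ 3.72050985e-03, -7.63713741e+01, -4.34373701e+01,  6.51784195e-02,
        4.23587055e-02, -5.03886349e-05]), 'eef_pos': array([180.39196314, 675.96643515, 213.32130328]), 'tool_rot': array([ 7.93038957e-01,  6.09170709e-01, -4.12406979e-04,  3.00328733e-04]), 'wrist_force': array([ 0.81902483,  0.54230537, -0.22209884]), 'ft_torque': array([ 0.0580919 , -0.02061937,  0.00341628]), 'width': 91.34319994287226}
top 616.8176193172609 616.8176193172609 327.3496629573868 244.12941305514246 [ 2.08996192 -2.15636618  0.17738237] [-149.89332613  530.1520872  1396.93995738]
side 492.36557829807487 492.36557829807487 321.20478147335206 243.9566350918511 [ 2.11412016 -0.4101816   0.24927397] [-527.90086592  113.75554599 1062.50477126]
wrist 413.5770009490868 413.5770009490868 326.356120600967 240.24059626157853 [-2.30589259 -1.77287502 -0.24743737] [-699.65699066  -31.58092859  392.65194335]
```

View pics/top0.png

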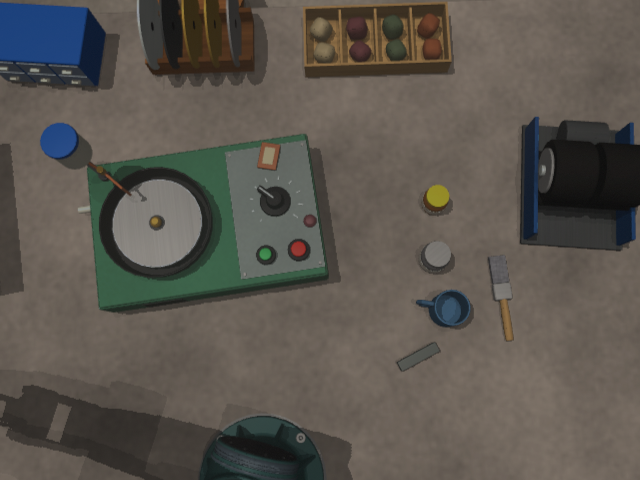

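View pics/side0.png

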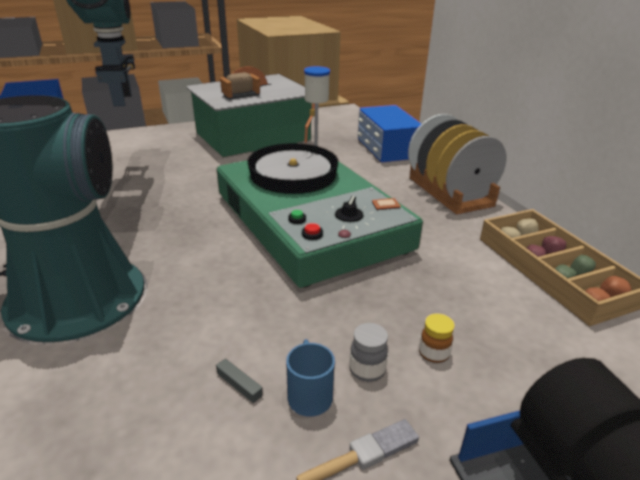

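```bash
cat > h.py <<'E'
import numpy as np,cv2
def ray(f,u,v,z):
    R,_=cv2.Rodrigues(np.array(f["rvec"]));t=np.array(f["tvec"]).ravel()
    c=-R.T@t; d=R.T@np.array([(u-f["cx"])/f["fx"],(v-f["cy"])/f["fy"],1]); return c+d*(z-c[2])/d[2]
def proj(f,p):
    K=np.array([[f["fx"],0,f["cx"]],[0,f["fy"],f["cy"]],[0,0,1]])
    return cv2.projectPoints(np.array([p],float),np.array(f["rvec"]),np.array(f["tvec"]),K,None)[0].ravel()
def blob(f,lo,hi,roi):
    h=cv2.cvtColor(f["img"],cv2.COLOR_BGR2HSV);m=cv2.inRange(h,lo,hi);x0,y0,x1,y1=roi
    k=np.zeros_like(m);k[y0:y1,x0:x1]=m[y0:y1,x0:x1]
    n,l,s,c=cv2.connectedComponentsWithStats(k);i=1+np.argmax(s[1:,4]);return c[i],s[i]
E
python3 - <<'E'
from h import *;import pickle
t=pickle.load(open("top0.pkl","rb"));s=pickle.load(open("side0.pkl","rb"))
cv2.imwrite("pics/topz.png",cv2.resize(t["img"][130:280,215:335],None,fx=5,fy=5,interpolation=cv2.INTER_CUBIC)[:600+150])
cv2.imwrite("pics/topz.png",cv2.resize(t["img"][150:270,225:335],None,fx=5,fy=5,interpolation=cv2.INTER_CUBIC))
cv2.imwrite("pics/sidez.png",cv2.resize(s["img"][180:250,270:420],None,fx=5,fy=5,interpolation=cv2.INTER_CUBIC))
for n,lo,hi in(("green",(50,120,90),(75,255,255)),("red",(0,150,120),(8,255,255))):
    c,st=blob(t,lo,hi,(225,225,335,275));print(n,c,st,ray(t,*c,126))
    c,st=blob(s,lo,hi,(270,200,330,245));print(n,c,st,ray(s,*c,126))
E
```

```text
green [264.70642202 253.55963303] [259 248  12  12 109] [494.22543211 -28.35716501 126.        ]
green [296.5        213.42857143] [291 211  12   6  56] [493.46074436 -34.16727372 126.        ]
red [297.95541401 248.50318471] [291 242  15  14 157] [ 503.15874806 -101.93564648  126.        ]
red [312.         227.65306122] [305 224  15   8  98] [ 503.31446112 -105.89670814  126.        ]
```

View pics/topz.png

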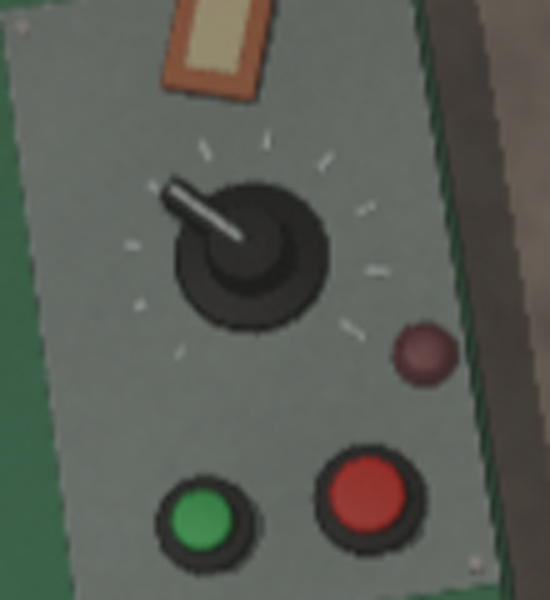

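View pics/sidez.png

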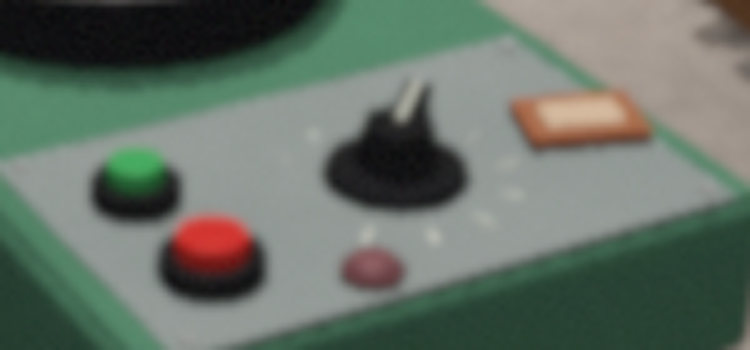

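The top view shows the dial at about (273,200), with the lever pointing up-left at the 4th tick. The green button is at (265,254) and the red at (298,248). The slab (brown) sits behind the dial and the cabochon to its right. Next I'll fit the ticks and the lever.

Run:
```python
from h import *;import pickle
from scipy.optimize import least_squares
t=pickle.load(open("top0.pkl","rb"))
P=[(180,352),(140,306),(132,245),(153,186),(205,150),(267,140),(325,160),(366,208),(377,270),(352,328)]
g=cv2.cvtColor(t["img"],cv2.COLOR_BGR2GRAY).astype(float)
W=[]
for x,y in P:
    u,v=225+(x+.5)/5-.5,150+(y+.5)/5-.5
    iu,iv=int(round(u)),int(round(v)); w=g[iv-2:iv+3,iu-2:iu+3]; b=np.percentile(w,50); w=np.clip(w-b,0,None)
    yy,xx=np.mgrid[iv-2:iv+3,iu-2:iu+3]; u,v=(w*xx).sum()/w.sum(),(w*yy).sum()/w.sum()
    W.append(ray(t,u,v,104)[:2])
W=np.array(W);i=np.arange(10)
def res(p):
    a=p[2]-np.radians(30)*i
    return np.r_[W[:,0]-p[0]-p[3]*np.cos(a),W[:,1]-p[1]-p[3]*np.sin(a)]
r=least_squares(res,[618,-50,2.4,55],loss='soft_l1');print("axis",r.x[:2],"a0",np.degrees(r.x[2]),"R",r.x[3]);print(np.round(res(r.x).reshape(2,10),1))
# white line on lever top z=134: bright pixels near lever
h=cv2.cvtColor(t["img"],cv2.COLOR_BGR2HSV)
m=np.zeros(g.shape,np.uint8);m[184:200,258:276]=(g[184:200,258:276]>95)
for v in range(184,202): print(v,g[v,256:278].astype(int))
g_=ray(t,264.7,253.55,126);r_=ray(t,297.95,248.5,126);d=(g_-r_);d/=np.hypot(*d[:2]);yl=d[:2];xl=np.array([yl[1],-yl[0]])
print("yaw",np.degrees(np.arctan2(xl[1],xl[0])),"axis from green",g_[:2]+120*xl-37*yl)
for n,(u,v),z in(("axis px",(240,240),134),("tank",(60,140),347)): print(n,ray(t,225+u/5 if n!="tank" else u,150+v/5 if n!="tank" else v,z))
```

```text
axis [618.30672655 -51.12851662] a0 142.17605081295306 R 55.78748039996012
[[ 1.   0.5  0.   0.7 -0.7 -0.6  0.   0.3 -0.4 -0.9]
 [-0.2  0.  -0.5  1.3 -0.   0.7  0.6 -0.1 -1.1 -0.5]]
184 [103 102 101  94  95 101 103 102 103 102 102 102 102 101 101 101 102 103
 102 102 103 103]
185 [103 103  98  70  73  88  96 103 102 101 101 102 101 101 101 102 102 102
  96  95  96  97]
186 [111 100  84  65  51  50  73  92 102 101 102 101 102 100  89  90  87  85
  70  71  69  72]
187 [123  86  63 105 102  62  41  61  89 102 102 100  89  81  56  56  40  39
  39  38  38  39]
188 [115  59  60 107 130 113  78  42  54  86  89  82  54  40  38  39  39  38
  38  37  38  38]
189 [ 96  47  45  54  90 127 118  79  50  42  52  40  40  39  39  39  39  38
  38  39  38  38]
190 [ 97  68  35  44  48  71 111 118 103  64  40  37  38  38  39  39  38  38
  38  39  37  38]
191 [100  86  41  34  40  45  59 107 130 113  79  49  39  37  38  42  37  41
  40  41  39  39]
192 [102  93  74  48  33  36  43  53  90 126 119 102  63  39  41  44  43  42
  42  43  42  42]
193 [102 103 100  76  58  40  34  43  48  69 106 130 114  77  4
[... 252 characters left out ...]
42  41  35  32  34  44  51  66 107 130 113  64
  44  43  43  43]
197 [104 104 103  99  67  45  43  43  41  37  36  46  45  49  55  90 122  79
  42  41  46  45]
198 [104 103 103  97  45  45  43  44  43  41  36  44  44  45  46  49  61  59
  44  45  44  47]
199 [103 103 103  97  43  44  44  44  44  43  36  45  44  45  44  45  46  46
  46  46  45  46]
200 [104 103 102  96  39  45  45  44  45  43  34  44  45  44  45  45  45  46
  46  46  47  46]
201 [104 104 102  96  38  45  46  46  46  44  34  39  46  45  45  45  44  45
  45  46  46  44]
yaw 6.911219231326534 axis from green [617.8277259  -50.63465304]
axis px [617.69253922 -49.26016476 134.        ]
tank [690.10126352 336.35385589 347.        ]
```

Emit:
play_rows --steps '[[[0,0,-0.7],[0,0,7.7],1],[[0,0,-0.7],[0,0,7.7],1],[[0,0,0],[0,0,7.7],1],[[-0.35,1,0],[0,0,0],1],[[-0.35,1,0],[0,0,0],1],[[-0.35,1,0],[0,0,0],1],[[-0.35,1,0],[0,0,0],1],[[-0.35,1,0],[0,0,0],1],[[-0.35,1,0],[0,0,0],1],[[-0.35,1,0],[0,0,0],1]]'

```text
clock: 1.4
eef_pos: [301.0, 488.0, 255.8]
tool_rot: [0.899, 0.438, -0.0, 0.0]
wrist_force: [-1.2, -0.2, -1.1]
width: 0.5
```

Emit:
play_rows --steps '[[[-0.35,1,0],[0,0,0],1],[[-0.35,1,0],[0,0,0],1],[[-0.35,1,0],[0,0,0],1],[[-0.35,1,0],[0,0,0],1],[[-0.35,1,0],[0,0,0],1],[[-0.35,1,0],[0,0,0],1],[[-0.35,1,0],[0,0,0],1],[[-0.35,1,0],[0,0,0],1],[[-0.35,1,0],[0,0,0],1]]'

```text
clock: 2.52
eef_pos: [455.4, 247.2, 255.9]
tool_rot: [0.899, 0.438, -0.0, 0.0]
wrist_force: [-0.5, 0.4, 0.6]
width: -0.1
```

Emit:
play_rows --steps '[[[-0.35,1,0],[0,0,0],1],[[-0.35,1,0],[0,0,0],1],[[-0.35,1,0],[0,0,0],1],[[-0.35,1,0],[0,0,0],1],[[-0.35,1,0],[0,0,0],1],[[-0.35,1,0],[0,0,0],1],[[-0.35,1,0],[0,0,0],1],[[-0.35,0.5,0],[0,0,0],1],[[0,0,0],[0,0,0],1]]'

```text
clock: 3.65
eef_pos: [580.2, 42.7, 255.7]
tool_rot: [0.899, 0.437, -0.0, -0.0]
wrist_force: [-0.7, 0.1, -0.8]
width: -0.0
```

Run:
```python
from cell import *
from h import *;import pickle
f=grab_frame("wrist"); pickle.dump(f,open("w1.pkl","wb")); cv2.imwrite("pics/w1.png",f["img"])
s=get_state();print(s["eef_pos"],s["wrist_force"],s["q"])
x,y,_,_=s["tool_rot"];th=2*np.arctan2(y,x);X=np.array([np.cos(th),np.sin(th)]);Y=np.array([X[1],-X[0]])
d=np.array([612,2])-s["eef_pos"][:2];print("shift to go",d@X,d@Y,"th",np.degrees(th))
```

```text
[580.00460787  43.43822164 255.75421151] [-0.61605372  0.68248747 -0.13202678] [ 3.46152662e-02  1.44915338e-01  1.95108719e+00  1.68507452e-04
  1.04606976e+00 -8.71534360e-01]
shift to go -12.879026064944489 50.74408357364016 th 51.913710389547376
```

View pics/w1.png

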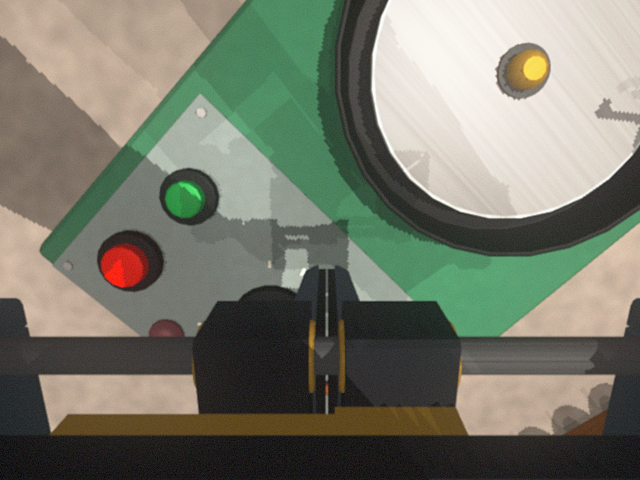

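The wrist view shows the green button at about (184,200) and the red at (124,265), which I can use as a cross-check. The dial itself is hidden behind the fingers.

Run:
```python
from h import *;import pickle
f=pickle.load(open("w1.pkl","rb"))
p=[]
for lo,hi,roi in(((50,120,90),(75,255,255),(160,178,210,225)),((0,150,120),(8,255,255),(90,230,165,295))):
    c,s=blob(f,lo,hi,roi);p.append(ray(f,*c,126)[:2]);print(c,s,p[-1])
d=p[0]-p[1];print(np.hypot(*d));yl=d/np.hypot(*d);xl=np.array([yl[1],-yl[0]]);print(np.degrees(np.arctan2(xl[1],xl[0])),p[0]+120*xl-37*yl)
```

```text
[184.20436681 198.51266376] [ 165  180   40   38 1145] [496.76898106 -24.76027253]
[122.23802817 266.12676056] [ 101  245   43   43 1420] [505.71815852 -98.87960655]
74.65764162780818
6.884573659710619 [620.33891238 -47.10914435]
```

Emit:
play_rows --steps '[[[-0.2,0.85,0],[0,0,0],1],[[-0.17,0.85,0],[0,0,0],1],[[0,0,0.8],[0,0,0],1],[[0,0,0.8],[0,0,0],1],[[0,0,0.8],[0,0,0],1],[[0,0,0.8],[0,0,0],1],[[0,0,0],[0,0,0],1]]'

```text
clock: 4.58
eef_pos: [613.3, 2.7, 158.3]
tool_rot: [0.899, 0.438, -0.001, -0.001]
wrist_force: [0.9, -0.3, 0.7]
width: 0.4
```

```bash
cat > look.py <<'E'
from cell import *
from h import *;import sys,pickle
n=sys.argv[1]
t=grab_frame("top");s=grab_frame("side")
pickle.dump((t,s),open(n+".pkl","wb"))
a=cv2.resize(t["img"][140:270,220:340],None,fx=4,fy=4,interpolation=cv2.INTER_CUBIC)
b=cv2.resize(s["img"][140:270,270:350+0],None,fx=4,fy=4,interpolation=cv2.INTER_CUBIC)
cv2.imwrite(f"pics/{n}.png",np.hstack([a,b])[:600,:800])
st=get_state();print(st["clock"],st["eef_pos"],st["wrist_force"])
x,y,_,_=st["tool_rot"];th=2*np.arctan2(y,x)
A=np.array([619,-49.5]);d=st["eef_pos"][:2]-A;X=np.array([np.cos(th),np.sin(th)]);Y=np.array([X[1],-X[0]])
print("th",np.degrees(th),"rho",d@X,"tang",d@Y)
E
python3 look.py l1
```

```text
4.675 [614.41724633   2.83303819 160.47266434] [ 0.34341077 -0.13867954  0.34663547]
th 51.94217199653527 rho 38.38138889325527 tang -35.86945085216898
```

View pics/l1.png

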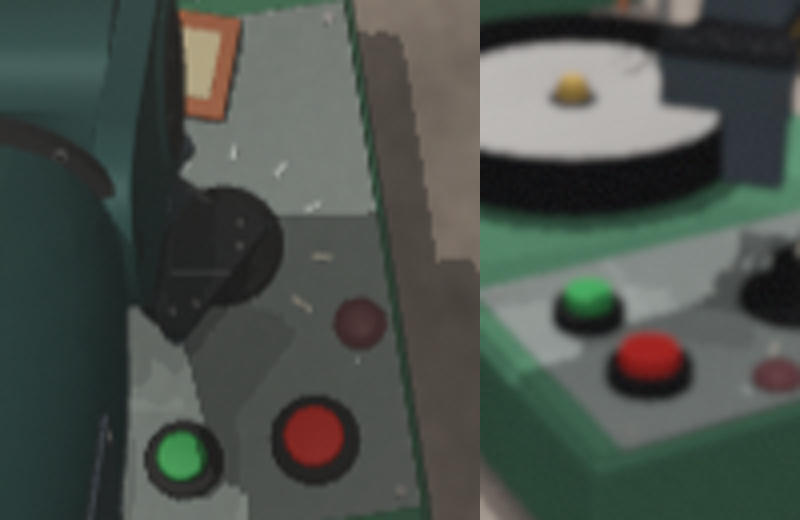

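The arm hides the lever in the top view. The side view shows the finger above and left of the dial at about (760,150), and both buttons are clear. I'll descend beside the lever.

Emit:
play_rows --steps '[[[0,0,0.5],[0,0,0],1],[[0,0,0.5],[0,0,0],1],[[0,0,0.3],[0,0,0],1],[[0,0,0],[0,0,0],1],[[0,0,0],[0,0,0],1]]'

```text
clock: 5.3
eef_pos: [614.0, 3.3, 121.2]
tool_rot: [0.899, 0.438, 0.0, 0.0]
wrist_force: [0.2, 0.2, 0.3]
width: 0.3
```

```bash
sed -i 's/140:270,270:350+0/150:280,310:390/' look.py; python3 look.py l2
```

```text
5.4 [614.09082205   3.25421977 121.39342361] [-0.27274529 -0.00547623  0.80725604]
th 51.96047206866864 rho 38.523415887141944 tang -36.3738114669333
```

View pics/l2.png

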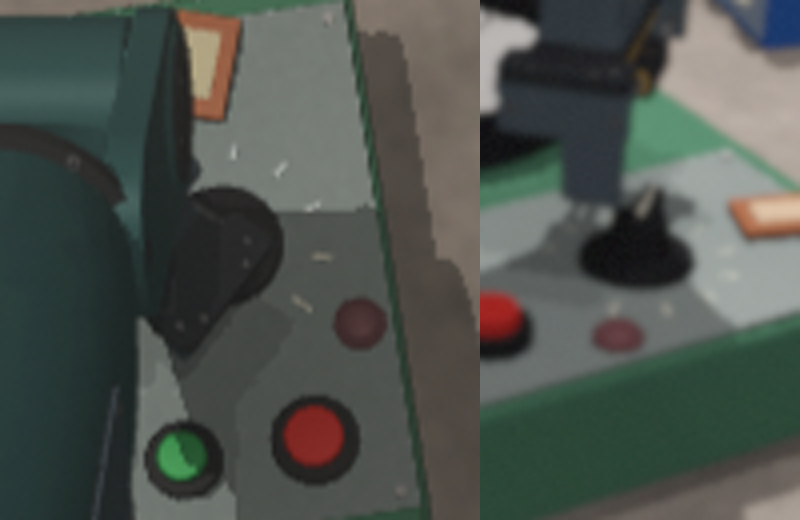

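Emit:
play_rows --steps '[[[0,0.15,0],[0,0,0],1],[[0,0.1,0],[0,0,0],1],[[0,0.1,0],[0,0,0],1],[[0,0.1,0],[0,0,0],1],[[0,0,0],[0,0,0],1]]'

```text
clock: 6.02
eef_pos: [624.5, -5.1, 120.9]
tool_rot: [0.899, 0.438, -0.0, -0.0]
wrist_force: [-0.4, -0.5, 1.3]
width: 0.7
```

Emit:
play_rows --steps '[[[0.05,0.09,0],[0,0,4],1],[[0.05,0.09,0],[0,0,4],1],[[0,0,0],[0,0,0],1]]'

```text
clock: 6.4
eef_pos: [630.4, -6.1, 120.8]
tool_rot: [0.927, 0.374, -0.0, -0.0]
wrist_force: [-1.3, 2.5, 0.0]
width: 0.1
```

```bash
python3 look.py l3
```

```text
6.5 [630.30836975  -6.08699154 120.86818291] [0.0914067  3.12995128 0.2243821 ]
th 44.05201196726499 rho 38.3129721398535 tang -23.338481001511077
```

View pics/l3.png

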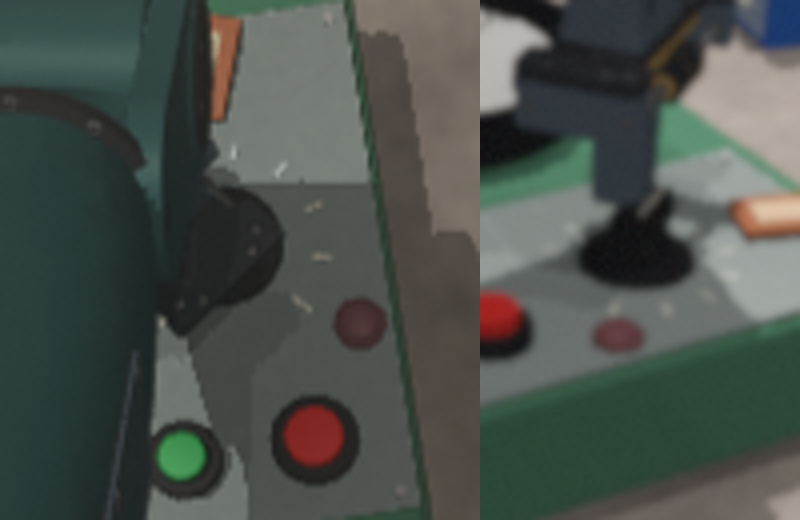

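Emit:
play_rows --steps '[[[0.05,0.09,0],[0,0,4],1],[[0.05,0.09,0],[0,0,4],1],[[0.05,0.09,0],[0,0,4],1],[[0.05,0.09,0],[0,0,4],1],[[0,0,0],[0,0,0],1]]'

```text
clock: 7.12
eef_pos: [641.9, -11.3, 121.0]
tool_rot: [0.97, 0.242, 0.0, 0.0]
wrist_force: [0.4, -0.5, -1.3]
width: 0.1
```

```bash
python3 look.py l4
```

```text
7.225 [641.70422388 -11.13451147 120.93611057] [-0.03724729  0.70646066 -0.12034078]
th 28.0848034853684 rho 38.092465579643495 tang -23.15937301109295
```

View pics/l4.png

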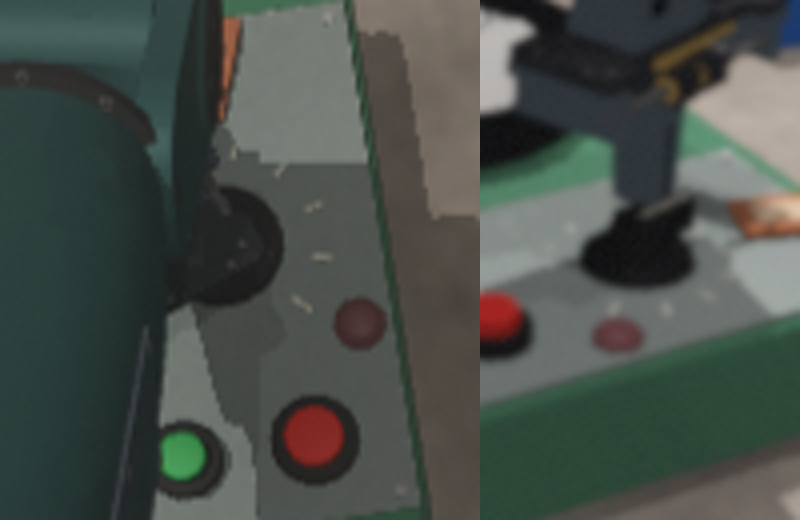

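The lever has snapped on one click ahead of the finger, and the force is near zero. I'll continue in the same way.

Emit:
play_rows --steps '[[[0.05,0.09,0],[0,0,4],1],[[0.05,0.09,0],[0,0,4],1],[[0.05,0.09,0],[0,0,4],1],[[0.05,0.09,0],[0,0,4],1],[[0.05,0.09,0],[0,0,4],1],[[0.05,0.09,0],[0,0,4],1],[[0.05,0.09,0],[0,0,4],1],[[0,0,0],[0,0,0],1]]'

```text
clock: 8.22
eef_pos: [656.9, -26.3, 120.9]
tool_rot: [1.0, 0.0, 0.0, 0.0]
wrist_force: [-0.6, -0.1, -0.1]
width: 0.4
```

```bash
python3 look.py l5
```

```text
8.325 [656.81013878 -26.13131556 120.93940381] [ 0.08587975 -0.08590467 -0.23141881]
th 0.09911498562780034 rho 37.85050727209462 tang -23.303242393554964
```

View pics/l5.png

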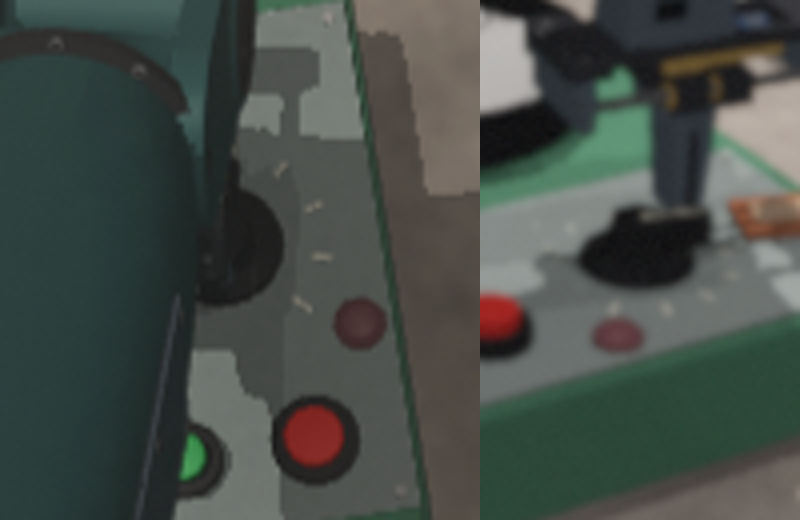

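Emit:
play_rows --steps '[[[0.05,0.09,0],[0,0,4],1],[[0.05,0.09,0],[0,0,4],1],[[0.05,0.09,0],[0,0,4],1],[[0.05,0.09,0],[0,0,4],1],[[0.05,0.09,0],[0,0,4],1],[[0.05,0.09,0],[0,0,4],1],[[0.05,0.09,0],[0,0,4],1],[[0,0,0],[0,0,0],1]]'

```text
clock: 9.32
eef_pos: [663.1, -46.7, 120.9]
tool_rot: [0.97, -0.241, -0.0, 0.0]
wrist_force: [0.1, 0.2, 0.4]
width: 0.2
```

```bash
python3 look.py l6
```

```text
9.425 [663.10197273 -46.55472778 120.92834643] [-0.5657031   0.40737224  0.32325713]
th -27.899020357842428 rho 37.59802437650695 tang -23.238915417612986
```

View pics/l6.png

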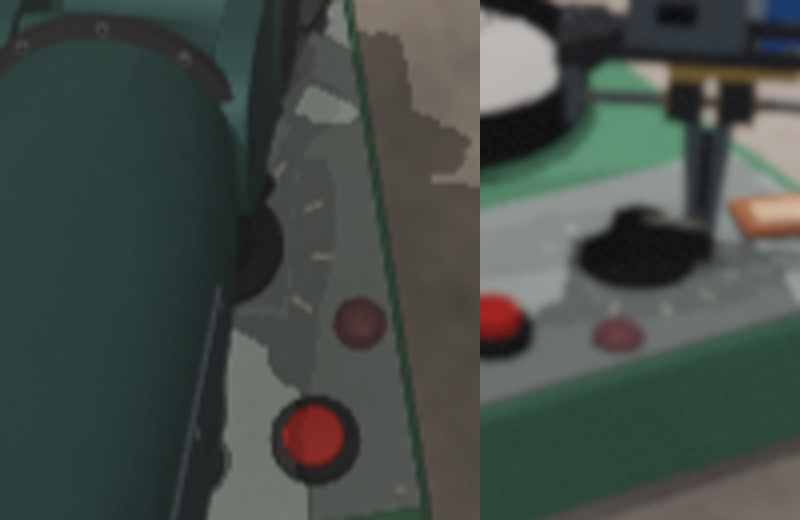

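Emit:
play_rows --steps '[[[0.05,0.09,0],[0,0,4],1],[[0.05,0.09,0],[0,0,4],1],[[0.05,0.09,0],[0,0,4],1],[[0.05,0.09,0],[0,0,4],1],[[0.05,0.09,0],[0,0,4],1],[[0.05,0.09,0],[0,0,4],1],[[0.05,0.09,0],[0,0,4],1],[[0.03,0.05,0],[0,0,2],1],[[0,0,0],[0,0,0],1]]'

```text
clock: 10.55
eef_pos: [658.3, -69.2, 120.9]
tool_rot: [0.875, -0.485, -0.0, 0.0]
wrist_force: [-0.0, 0.3, 0.8]
width: 0.4
```

```bash
cat >> look.py <<'E'
A=np.array([619,-49.5])
for a in (-8,-38,-68,-98):
    c=np.array([np.cos(np.radians(a)),np.sin(np.radians(a))])
    print(a,[( (proj(s,[*(A+k*c),134])-[310,150])*4+[480,0]).round() for k in (0,40)])
E
python3 look.py l7
```

```text
10.65 [658.40441418 -69.16189193 120.94386534] [-0.3525598   0.17185674 -0.51030677]
th -57.95469631824142 rho 37.573560628946595 tang -22.96792094620599
-8 [array([636., 217.]), array([700., 210.])]
-38 [array([636., 217.]), array([703., 227.])]
-68 [array([636., 217.]), array([687., 241.])]
-98 [array([636., 217.]), array([657., 249.])]
```

View pics/l7.png

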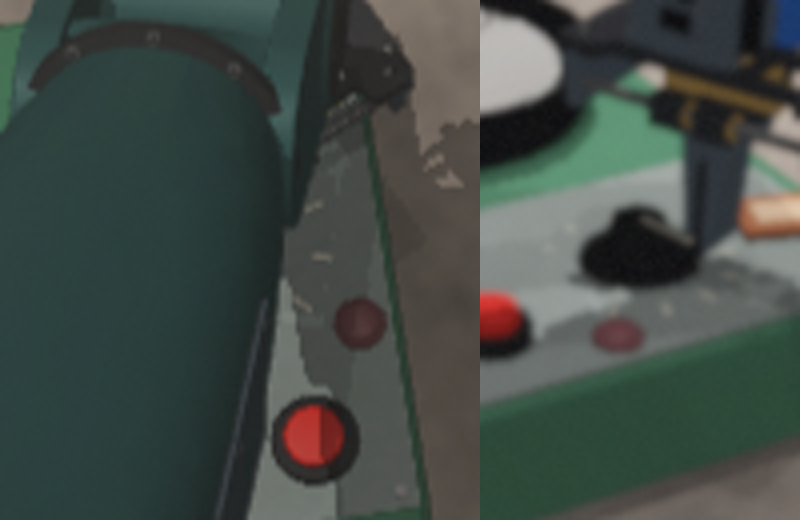

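The white line on the lever runs from (650,217) to (690,243), which matches the fourth click (−68°), and the finger is unloaded. I'll back off and lift.

Emit:
play_rows --steps '[[[0,-0.25,0],[0,0,0],1],[[0,-0.25,0],[0,0,0],1],[[0,0,-0.6],[0,0,0],1],[[0,0,-1],[0,0,0],1],[[0,0,-1],[0,0,0],1],[[0,0,0],[0,0,-10],1],[[0,0,0],[0,0,-10],1],[[0,0,0],[0,0,-10],1],[[0,0,0],[0,0,0],1]]'

```text
clock: 11.78
eef_pos: [671.3, -61.3, 200.1]
tool_rot: [0.97, -0.243, 0.0, -0.0]
wrist_force: [0.3, -0.6, 0.1]
width: 0.3
```

```bash
python3 look.py l8
python3 - <<'E'
from cell import *
from h import *
s=get_state();x,y,_,_=s["tool_rot"];th=2*np.arctan2(y,x);X=np.array([np.cos(th),np.sin(th)]);Y=np.array([X[1],-X[0]])
d=np.array([495.5,-26.8])-s["eef_pos"][:2];print("to green",d@X/30,d@Y/30)
f=grab_frame("wrist");cv2.imwrite("pics/w2.png",f["img"])
E
```

```text
11.875 [671.24894596 -61.33572074 199.64400015] [-0.317971    0.18681012  0.54662797]
th -28.27988135121077 rho 51.62022476904754 tang -14.331400269246055
-8 [array([636., 217.]), array([700., 210.])]
-38 [array([636., 217.]), array([703., 227.])]
-68 [array([636., 217.]), array([687., 241.])]
-98 [array([636., 217.]), array([657., 249.])]
to green -5.704483793630734 1.7617498229656878
```

View pics/l8.png

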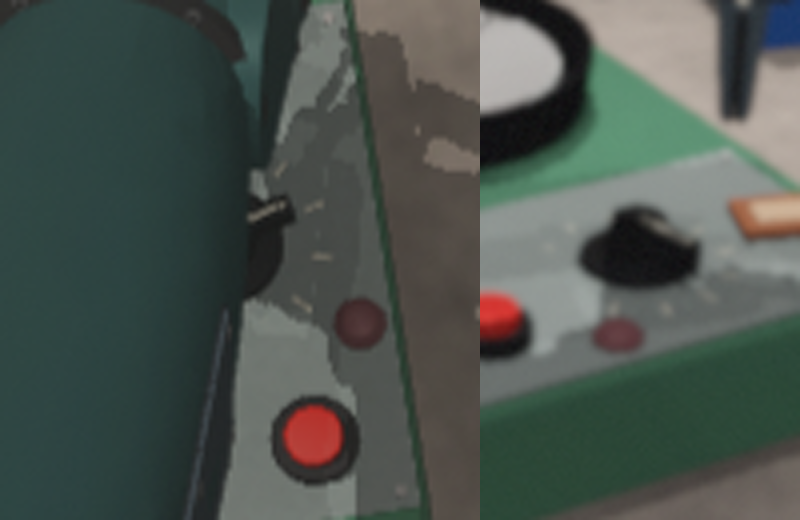

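View pics/w2.png

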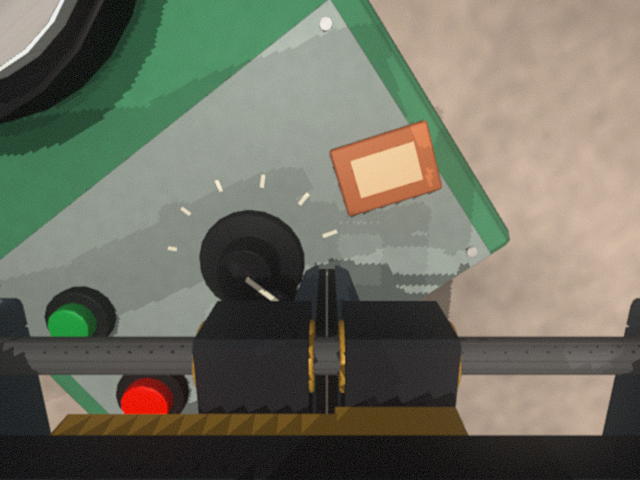

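Both views show the lever on the 8th tick (index 7), four clicks on from where it started. Next I'll move over the green button.

Emit:
play_rows --steps '[[[-0.8,0.25,0],[0,0,0],1],[[-0.8,0.25,0],[0,0,0],1],[[-0.8,0.25,0],[0,0,0],1],[[-0.8,0.25,0],[0,0,0],1],[[-0.8,0.25,0],[0,0,0],1],[[-0.8,0.25,0],[0,0,0],1],[[-0.9,0.26,0],[0,0,0],1],[[0,0,0],[0,0,0],1],[[0,0,0],[0,0,0],1]]'

```text
clock: 13.05
eef_pos: [496.1, -27.6, 199.4]
tool_rot: [0.97, -0.243, 0.0, -0.0]
wrist_force: [-0.5, 0.7, 0.3]
width: 0.6
```

```bash
sed -i 's/150:280,310:390/150:280,270:350/' look.py; python3 look.py l9
python3 - <<'E'
from cell import *
from h import *
s=get_state();x,y,_,_=s["tool_rot"];th=2*np.arctan2(y,x);X=np.array([np.cos(th),np.sin(th)]);Y=np.array([X[1],-X[0]])
d=np.array([495.5,-26.8])-s["eef_pos"][:2];print("to green",d@X/30,d@Y/30)
E
```

```text
13.15 [496.20571747 -27.68529941 199.15883206] [-0.49026689  0.20381483  0.93565638]
th -28.086753304402464 rho -118.60403853500642 tang 38.56681250904266
-8 [array([636., 217.]), array([700., 210.])]
-38 [array([636., 217.]), array([703., 227.])]
-68 [array([636., 217.]), array([687., 241.])]
-98 [array([636., 217.]), array([657., 249.])]
to green -0.0346471716106056 -0.014959513315647554
```

View pics/l9.png

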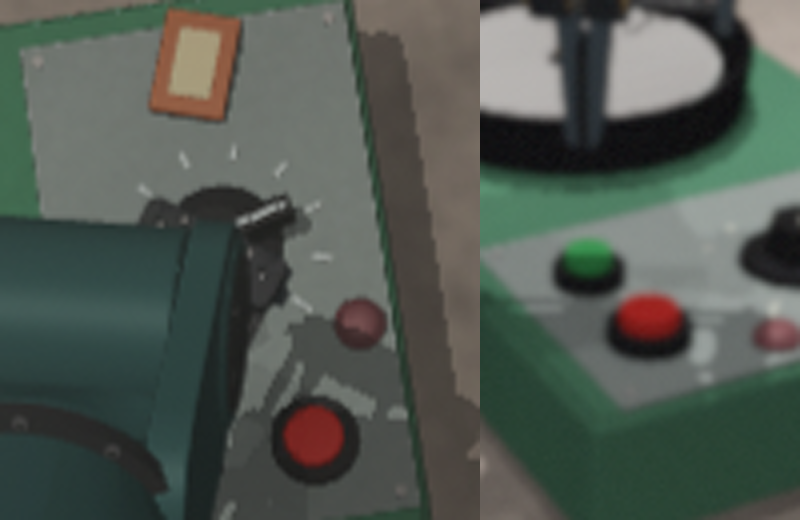

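The finger is directly above the green button at (588,258), and the stones haven't moved. Going down now.

Emit:
play_rows --steps '[[[0,0,0.8],[0,0,0],1],[[0,0,0.8],[0,0,0],1],[[0,0,0.6],[0,0,0],1],[[0,0,0],[0,0,0],1],[[0,0,0],[0,0,0],1]]'

```text
clock: 13.78
eef_pos: [495.9, -27.6, 133.5]
tool_rot: [0.97, -0.242, 0.0, -0.0]
wrist_force: [-0.3, -0.1, -0.1]
width: 0.5
```

```bash
python3 look.py l10
```

```text
13.875 [495.97297068 -27.59497935 133.74523231] [0.19727075 0.43346822 0.2586411 ]
th -28.04265189910092 rho -118.88157271596413 tang 38.50521448171702
-8 [array([636., 217.]), array([700., 210.])]
-38 [array([636., 217.]), array([703., 227.])]
-68 [array([636., 217.]), array([687., 241.])]
-98 [array([636., 217.]), array([657., 249.])]
```

View pics/l10.png

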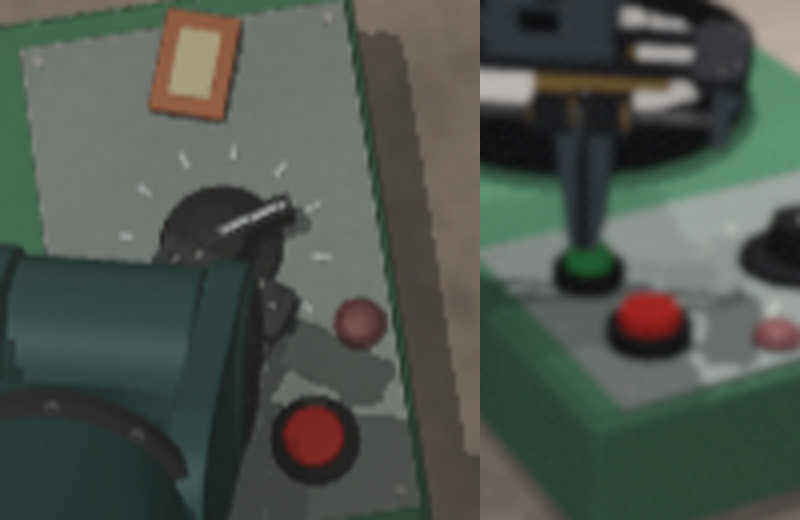

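Emit:
play_rows --steps '[[[0,0,0.2],[0,0,0],1],[[0,0,0.1],[0,0,0],1],[[0,0,0.1],[0,0,0],1],[[0,0,0.06],[0,0,0],1],[[0,0,0],[0,0,0],1],[[0,0,0],[0,0,0],1]]'

```text
clock: 14.62
eef_pos: [495.7, -27.6, 120.0]
tool_rot: [0.97, -0.242, 0.0, 0.0]
wrist_force: [-6.3, 0.4, 20.5]
width: 0.4
```

```bash
python3 look.py l11
```

```text
14.725 [495.68450954 -27.56826844 119.99017135] [-5.80275894  0.46111247 21.40767091]
th -28.040705252137588 rho -119.15003743515784 tang 38.61320520120124
-8 [array([636., 217.]), array([700., 210.])]
-38 [array([636., 217.]), array([703., 227.])]
-68 [array([636., 217.]), array([687., 241.])]
-98 [array([636., 217.]), array([657., 249.])]
```

View pics/l11.png

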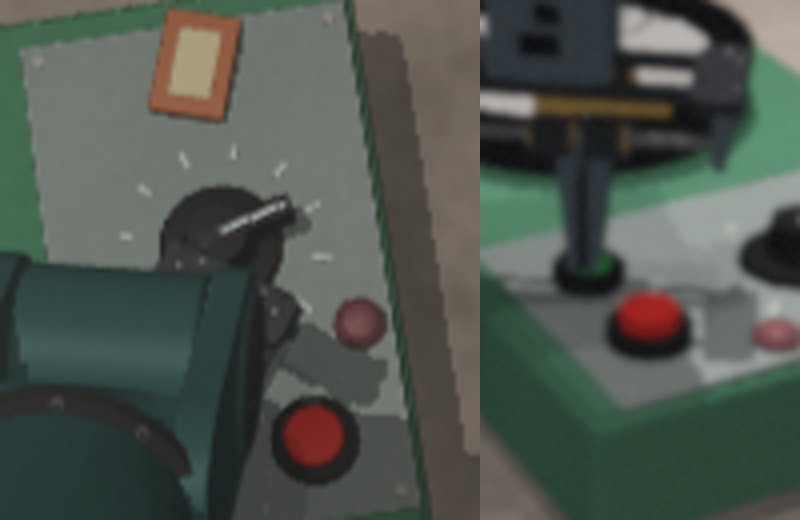

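The TCP is at 120.0 mm and the force is 21 N, well over the 5 N that holds the button in, so it is bottomed. I'll withdraw.

Emit:
play_rows --steps '[[[0,0,-0.3],[0,0,0],1],[[0,0,-0.6],[0,0,0],1],[[0,0,-1],[0,0,0],1],[[0,0,-1],[0,0,0],1],[[0,0,-1],[0,0,0],1],[[-1,-0.7,0],[0,0,0],1],[[-0.1,-1,0],[0,0,0],1],[[0.2,-1,0],[0,0,0],1],[[0.5,-1,0],[0,0,0],1],[[0,0,0],[0,0,0],1]]'

```text
clock: 15.98
eef_pos: [538.0, 77.1, 236.8]
tool_rot: [0.97, -0.242, 0.0, -0.0]
wrist_force: [-0.2, -0.7, 0.4]
width: 0.1
```

Emit:
play_rows --steps '[[[0.5,-1,0],[0,0,0],1],[[0.5,-1,0],[0,0,0],1],[[0.3,-1,0],[0,0,0],1],[[0,0,0],[0,0,0],1],[[0,0,0],[0,0,0],1]]'

```text
clock: 16.6
eef_pos: [612.8, 136.5, 236.2]
tool_rot: [0.97, -0.242, -0.0, 0.0]
wrist_force: [0.1, 0.1, 0.0]
width: 0.4
```

```bash
python3 look.py l12
python3 - <<'E'
import pickle
from h import *
t,s=pickle.load(open("l12.pkl","rb"))
cv2.imwrite("pics/t12.png",t["img"])
t0=pickle.load(open("top0.pkl","rb"))
for f in(t0,t): print(blob(f,(50,120,90),(75,255,255),(225,225,335,275)),blob(f,(0,150,120),(8,255,255),(225,225,335,275)))
pts=[(u,v) for v in range(185,210) for u in range(270,300) if t["img"][v,u].min()>110]
print(pts)
E
```

```text
16.7 [612.87991778 136.42257348 236.30935528] [-0.62026434 -0.63205572  0.06970602]
th -28.07035530357745 rho -92.88705209550808 tang -161.17274672620442
-8 [array([636., 217.]), array([700., 210.])]
-38 [array([636., 217.]), array([703., 227.])]
-68 [array([636., 217.]), array([687., 241.])]
-98 [array([636., 217.]), array([657., 249.])]
(array([264.70642202, 253.55963303]), array([259, 248,  12,  12, 109], dtype=int32)) (array([297.95541401, 248.50318471]), array([291, 242,  15,  14, 157], dtype=int32))
(array([264.90361446, 253.55421687]), array([260, 249,  11,  10,  83], dtype=int32)) (array([297.95180723, 248.4939759 ]), array([291, 242,  15,  14, 166], dtype=int32))
[(270, 185), (271, 185), (272, 185), (273, 185), (278, 185), (279, 185), (280, 185), (281, 185), (282, 185), (283, 185), (284, 185), (285, 185), (286, 185), (287, 185), (288, 185), (289, 185), (290, 185), (291, 185), (292, 185), (293, 185), (294, 185), (295, 185), (296, 185), (297, 185), (298, 185), (299, 185), (282, 186), (283, 186), (284, 186), (285, 186), (286, 186), (287, 186), (288, 186), (289, 186), (290, 186)
[... 1701 characters left out ...]
03), (291, 204), (292, 204), (293, 204), (294, 204), (295, 204), (296, 204), (297, 204), (298, 204), (299, 204), (291, 205), (292, 205), (293, 205), (294, 205), (295, 205), (296, 205), (297, 205), (298, 205), (299, 205), (291, 206), (292, 206), (293, 206), (294, 206), (295, 206), (296, 206), (297, 206), (298, 206), (299, 206), (290, 207), (291, 207), (292, 207), (293, 207), (294, 207), (295, 207), (296, 207), (297, 207), (298, 207), (299, 207), (290, 208), (291, 208), (292, 208), (293, 208), (294, 208), (295, 208), (296, 208), (297, 208), (298, 208), (299, 208), (289, 209), (290, 209), (291, 209), (292, 209), (293, 209), (294, 209), (295, 209), (296, 209), (297, 209), (298, 209), (299, 209)]
```

View pics/t12.png

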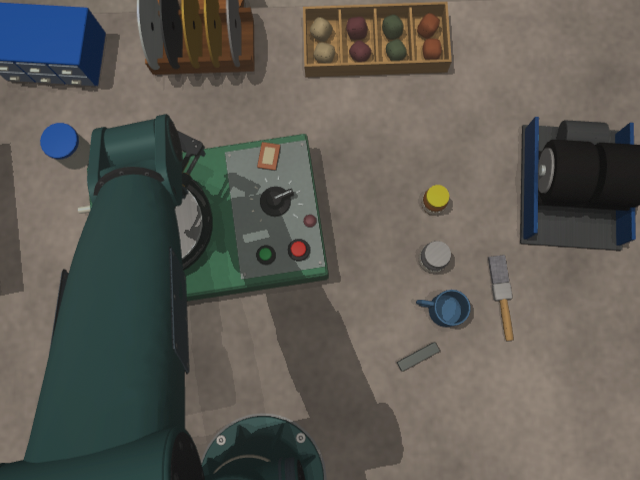

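View pics/l12.png

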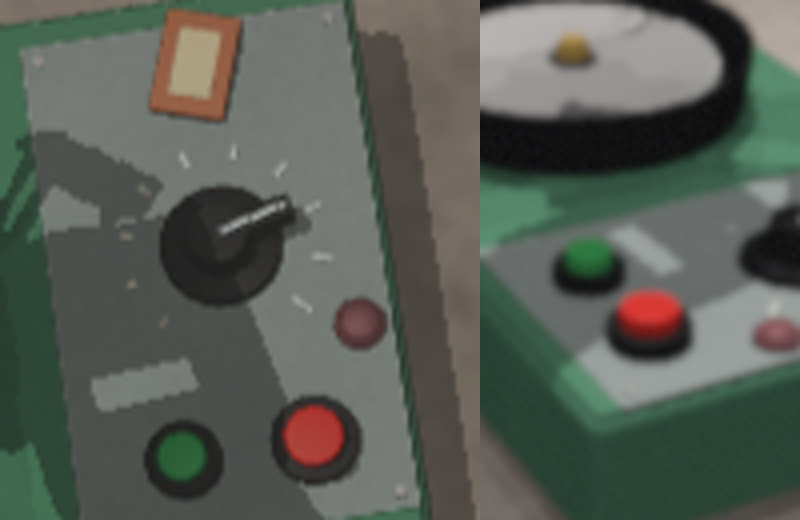

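Run:
```python
import pickle
from h import *
t,s=pickle.load(open("l12.pkl","rb"))
for a,b in(((272.3,197),(259.6,187.4)),((275.5,197),(290,190.4))):
    d=ray(t,*b,134)-ray(t,*a,134);print(np.degrees(np.arctan2(d[1],d[0])))
from cell import *
print(job_done())
```

```text
50.619897804266884
-66.64326844325072
the job is handed in; nothing more can be done
None
```

I turned the dial four clicks clockwise and pressed the green button fully in. Then I took the hand clear and handed the job in at about 17 s; no verdict is reported.

- **Dial:** I pushed it with the side of the shut fingers. Wrist force read about 3 N while pushing on the lever, though I only read it at stops. In the top picture the lever's line went from +50.6° to −66.6°, a turn of about 117°. That is one click position, within 3° of 120°, and the lever sits on the 8th tick. The side view agreed.
- **Green button:** the fingertip reached 120.0 mm above the bench with about 21 N on it. That is the full 6 mm of travel and well over the 5 N that holds the button in. Afterwards it is out again in the pictures.
- **Everything else:** I never came near the red button, and it measures at the same pixel as at the start. By eye, the stones, jars, mug and tools are where they were. The hand ended about 88 mm above the pan rim, with no force on it.

**Disagreement:** the cameras differed on positions by 3–6 mm. The side view may be skewed because it also sees the sides of the buttons. I worked with a mean of the top and wrist views, and the contacts came where that predicted.

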